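Fit the reference thermometer into the dry-block heater

TASK

Take the wireless thermometer out of its stand and push its plain steel stem down into the thermometer well of the dry-block heater (the small hole in the middle of the front row of the heater's aluminium block) until it stands on the bottom, then let go. The block lies loose in its recess, so the well is never quite where it should be: feel lightly over the block for the hole, press straight in and do not force the stem. Leave everything else on the bench where it is.

Things in the scene. Friction and masses are not known exactly. Their poses are not given: they have to be found in the camera images.
- head (a point): centre of the thermometer's head: grey, rounded, 34 (its x) x 26 (its y) x 46 mm tall, dark display on top. The thermometer is one loose piece of 160 g: under the head is a plain steel stem. This point is 23 mm above the head's underside, 78 mm above the stem's end; z up along the stem. At the start it hangs upright in its stand. A grip of 70 N does the head no harm
- stem_tip (a point): centre of the lower end of the thermometer's stem, axes as the head's. The stem is a plain steel rod 12 mm in diameter, 55 mm long below the head, its end flat and square-edged. It is delicate: keep every push against the heater or its block below 30 N
- stand: the thermometer's fixed stand: dark round foot 80 mm across, 10 mm thick, and a white upright tube 34 mm outside, 22 mm inside, its rim 68 mm above the bench. The head's underside rests on the rim; the stem hangs inside with 2 to 5 mm of room all round. Origin on the bench under the tube's axis, z up
- heater: the fixed ivory dry-block heater, 260 mm deep (its x) x 200 mm wide (its y): sloped panel with display and keys at its -x end, behind it a deck 83 mm above the bench with a recess in which lies the aluminium block. Origin on the bench under the housing's centre, z up
- block_mid (a point): middle of the flat top of the aluminium block when it lies in mid-recess (fixed to the heater, same axes), 98 mm above the bench. The block, 76 (x) x 95 mm (y), lies loose, up to 4 mm off along x and y, and stays until pushed sideways with some 9 N. Seven sharp-edged blind wells: six of 18 mm for tubes (back row of four, both ends of the front row) and the thermometer well
- well (a point): mouth of the thermometer well when the block lies in mid-recess (fixed to the heater, same axes; block-top height): the true well is up to 4 mm off along x and along y. It is 13 mm across, alone in the middle of the block's front row, 34 mm from the next well's centre, and 42 mm deep with a flat bottom: a stem that is home leaves the head's underside 13 mm above the block
- well_ball (a point): height of a small sprung ball in the thermometer well's wall, 24 mm below the mouth (this point is on the well's axis, block in mid-recess). It holds the stem up at about 20 mm depth; pushing the stem past it and on to the bottom takes 3 to 15 N, so it does not drop home by its own weight
- reagent: white plastic reagent bottle, 52 mm across, 115 mm tall; origin under its centre
- vial: small amber glass vial with a white cap, 30 mm across, 48 mm tall; origin under its centre
- jar: lidded specimen pot, 64 mm across, 68 mm tall; origin under its centre
- timer: flat white bench timer, 62 x 70 x 14 mm; origin under its centre
- tube_rack: white rack strip 50 x 200 x 22 mm (long side along its y) with capped sample tubes, 78 mm tall over the caps; origin under its centre
- tube_box: square microtube box, 77 x 77 x 46 mm; origin under its centre
- spare_block: spare aluminium heating block with four wide wells, 76 x 95 x 50 mm, standing on the bench; origin under its centre
Things that resemble listed ones, but are neither listed nor needed, are in the scene too. What is meant by the part that bears head is not red, and is the smaller of those in its own colour.

How it is judged:
On the way:
1. the stem is drawn right out of the stand's tube (z of stem_tip in the frame of stand above 0.072 m), for 0.1 s.
At the end, for the whole second after the job is handed in: The thermometer's stem stands in the thermometer well with its end at most 3 mm above the well's bottom (at least 39 mm below the block's top), within 9 mm sideways of the well's nominal place, the thermometer upright within 0.10 rad, let go and at rest (z of stem_tip in the frame of well below -0.039 m and horizontal distance between stem_tip and well below 0.009 m and angle between stem_tip's own z axis and vertical below 0.1 rad and linear speed of thermometer below 0.02 m/s); the robot touches nothing.
It fails at once if the contact forces between the thermometer and the heater with its block, added up (the ball's pinch of some 20 N included), pass 50 N: the stem was pushed with more than about 30 N (contact force between thermometer and heater above 50 N).
It fails at once if another thing on the bench is pushed more than 20 mm from its place (distance of any of reagent, vial, jar, timer, tube_rack, tube_box, spare_block from where it was at the start of the episode above 0.02 m).
It also fails if it takes over 72 s, if anything falls off the work surface, if the arm or the gripper's body presses on something with over 40 N, if the wrist force passes 120 N, or if a joint passes its speed limit or range.

ROBOT

A 6-joint arm with a two-finger parallel gripper is mounted at the origin on the work surface. World frame = base frame: x ahead of the robot, y to its left, z up, the work surface at z = 0. Lengths are in m, angles in rad, forces in N, time in s.
With the tool pointing down it reaches from about 0.225 to 0.875 m from the base axis. Payload 3.4 kg.
Tool frame: the origin (TCP) lies at the very end of the fingers, on their centre line; the grasp point (between the pads) lies 19 mm behind it; z points along the fingers, y is the line along which they close (so a half turn about z gives the same grasp; the last joint's range is limited). The gripper opens to 85 mm and grips with 20 to 120 N. Pads are 22 mm wide; open, the fingers measure 114 mm over their backs; the gripper's body (76 mm by 85 mm) begins 54 mm behind the grasp point. The pads swing forward as they close: fully open they stand 13 mm farther back than shut.
Start: joints at [1.159, 0.276, 1.505, -0, 1.361, -0.121], TCP at [0.165, 0.551, 0.231] pointing down, gripper open.
Joint ranges: [-2.89, 2.89], [-0.75, 2.08], [0.22, 2.7], [-1.18, 4.32], [0.11, 2.71], [-2.7, 2.7]. Speed limits (rad/s): [2.57, 2.57, 3.14, 3.14, 3.14, 3.14].

INTERFACE

Orientations are given as a unit quaternion [x, y, z, w].
In Python, from bench import read_state, read_camera, camera_model, job_done, masks_of gives the robot as it stands. The module is installed in compiled form; this text tells all that it offers.
- The arm moves only by the tool apply_moves, never from a script. Its arguments are lists of equal length, an entry for each row: "travel": the shift along the tool's x, y, z in m, a list of three; "spin": the turn about the tool's z in degrees. A call has 1 to 12 rows; each row shifts and turns the commanded pose from where the row before left it, along the tool's axes as they then stand; what a row does not reach is not made up. A row lasts 1/8 s, in which the tool goes at most 62.5 mm and 10.7 degrees, less where a joint would pass 70% of its speed; a pose out of reach is approached as far as the arm can. A call with a gripper value outside its range is refused whole. "claw" is the opening, from -1 (shut) to 1 (fully open), so that 0 is half open, set as the call begins (left out, the last holds). The fingers move at their own pace and stop on an object; the grip force is fixed at half the most. Time passes only in rows, so rows that do not move let the fingers close. It gives the time, the measured TCP pose, the force, the opening and the grip force at its end, in the units of the state.
- read_state(): the state, without advancing time (a new reading comes with each control period).
- read_camera(name): name is "scene" or "top" or "wrist"; returns (picture, depth): 480x640x3 uint8, red, green, blue; 480x640 float32, m along the optical axis (not along the pixel's ray), 0 where there is no reading.
- camera_model(name): a dict with "intrinsics" (3x3 intrinsics, pixels), "D" ([k1, k2, p1, p2, k3] as OpenCV has them; the pictures are not rectified), "xyz" and "attitude" of the camera in the world. Camera axes: x right, y down, z forward; pixel columns grow to the right and rows downward; lengths in m; the calibration is good to about 2 mm. A picture is of the moment at which its call begins: read the wrist's pose just before it. camera_model takes no time and is no camera call; for the wrist camera it gives the pose at the moment of the call.
- job_done(): hands the job in; it is judged then, once.
Trained networks look in the newest picture that a camera, given by its name, has taken for a name from the list of things; names that differ only in an ending like _2 or _b are one class to them, and where a whole thing is asked for, a point or a joint stands for the part that bears it (a point fixed in the world has none). Each returns a list of dicts, best first, with "confidence" (0 to 1); they miss things now and then, are a little off and sometimes report something else, mostly with a low value. They report only what shows in the picture. A call takes as long as a camera call. They do not tell look-alikes from the thing itself.
- masks_of(camera, name): "mask" (480x640 bool, what is visible of it) and "rect" ([left, top, right, bottom] in pixels, round what is visible of it).
The state is a dict: "time": time; "joint_positions": joint angles; "qvel": joint speeds; "effort": joint torques, N m; "tcp_pos": TCP position; "ee_rot": TCP orientation; "wrist_force": force on the tool from outside, world axes, zero at the start; "ft_torque": the same for the moment, N m; "grip_width": finger opening in m; "finger_force": force on a finger pad.
Only numpy, scipy, OpenCV 4.12 (cv2) and the standard library are available. Lean on these libraries where they do the work, as an engineer would, in place of code of your own. Each camera call takes 0.05 s, during which the arm holds its last target. There are 200 camera calls.

## Working session

There is one attempt and no reset: what is moved stays moved. The work goes in short steps, Python scripts to look and compute and a tool call to move; the robot and the scene stay as the last step left them, time stands still between calls to the robot, and variables do not carry over. Pictures are saved under pics/ and viewed, at most 10 in all, crops included, and the job is handed in when it is done.

Besides the shell and the picture viewer there is one more tool, called as name(argument=value, ...), one argument or row to a line, values as JSON. apply_moves: Moves the arm, as the interface text tells. Its arguments: {"type":"object","properties":{"travel":{"type":"array","items":{"type":"array","items":{"type":"number"}}},"spin":{"type":"array","items":{"type":"number"}},"claw":{"type":"number"}},"required":["travel","spin"]}

```bash
mkdir -p pics; cat > h.py <<'E'
import numpy as np,cv2
from scipy.spatial.transform import Rotation as R
from bench import *
def cam(n):
    m=camera_model(n); a=np.array(m['attitude'],float)
    Rm=a if a.shape==(3,3) else R.from_quat(a).as_matrix()
    return np.array(m['intrinsics']),np.array(m['D']),np.array(m['xyz']),Rm
def rays(c,uv):
    K,D,t,Rm=c
    p=cv2.undistortPoints(np.array(uv,float).reshape(-1,1,2),K,D).reshape(-1,2)
    return np.c_[p,np.ones(len(p))]@Rm.T
def atz(c,uv,z):
    d=rays(c,uv); return c[2]+d*((z-c[2][2])/d[:,2])[:,None]
def pts(c,uv,dep):
    uv=np.array(uv,int).reshape(-1,2); return c[2]+rays(c,uv)*dep[uv[:,1],uv[:,0]][:,None]
E
python3 - <<'E'
from h import *
s=read_state();print(s)
for n in('scene','top','wrist'):
    c=cam(n);print(n,camera_model(n)['attitude'],c[2],c[0][0,0])
    im,d=read_camera(n);cv2.imwrite(f'pics/{n}0.png',im[:,:,::-1]);np.savez(f'{n}0.npz',im=im,d=d)
    for k in('head','stand','heater'):
        for q in masks_of(n,k):
            v,u=np.nonzero(q['mask']&(d>0))
            P=pts(c,np.c_[u,v],d)
            print(n,k,round(q['confidence'],2),q['rect'],len(u),np.median(P,0).round(3),np.percentile(P,2,0).round(3),np.percentile(P,98,0).round(3))
E
```

```text
{'time': 0.0, 'joint_positions': array([ 1.15900708e+00,  2.76590903e-01,  1.50615575e+00,  1.35773721e-05,
        1.36068761e+00, -1.21012449e-01]), 'qvel': array([ 0.00169739, -0.00123716,  0.00151676,  0.00031539,  0.00047767,
        0.00066992]), 'effort': array([-1.46945213e-04, -4.16766822e+01, -2.45810527e+01, -4.13022944e-04,
        1.07753740e-02, -8.49007851e-07]), 'tcp_pos': array([0.16464191, 0.55036577, 0.23043303]), 'ee_rot': array([ 1.44878085e-01,  9.89449085e-01, -8.86574909e-04, -2.48815701e-04]), 'wrist_force': array([-0.5078807 , -0.48020602, -0.74522833]), 'ft_torque': array([-0.00845866, -0.00527013,  0.0146547 ]), 'finger_force': 0.0, 'grip_width': 0.08540758518607187}
scene [ 0.39391264  0.86335    -0.28377101 -0.13759947] [1.18273889 0.52367453 1.06582885] 567.1177221224832
scene head 0.77 [380.6, 230.6, 400.1, 269.9] 381 [0.515 0.191 0.086] [ 0.484  0.177 -0.   ] [0.526 0.201 0.104]
scene stand 0.63 [398.8, 277.7, 437.0, 309.3] 826 [0.531 0.29  0.01 ] [0.49  0.247 0.004] [0.556 0.32  0.06 ]
scene stand 0.45 [185.2, 125.5, 222.0, 164.8] 885 [ 0.54  -0.384 
[... 346 characters left out ...]
1] [0.389 0.257 0.088] [0.432 0.308 0.146]
top head 0.66 [227.9, 277.6, 242.9, 297.4] 188 [0.516 0.284 0.113] [0.5   0.274 0.075] [0.534 0.297 0.119]
top head 0.48 [269.2, 283.3, 285.2, 296.9] 184 [0.506 0.19  0.1  ] [ 0.491  0.178 -0.   ] [0.523 0.214 0.105]
top stand 0.93 [226.8, 273.1, 255.8, 306.9] 542 [0.508 0.275 0.01 ] [0.48  0.251 0.003] [0.555 0.321 0.068]
top heater 0.94 [378.4, 211.8, 480.0, 330.9] 8657 [ 0.55  -0.188  0.081] [ 0.425 -0.301  0.029] [ 0.684 -0.082  0.1  ]
wrist [0.79218359 0.58972429 0.09361451 0.12612194] [0.08909071 0.57452381 0.37441392] 338.0874883338772
wrist head 0.77 [144.3, 466.0, 162.6, 480.0] 204 [0.388 0.279 0.091] [0.384 0.271 0.081] [0.394 0.289 0.097]
```

View pics/top0.png

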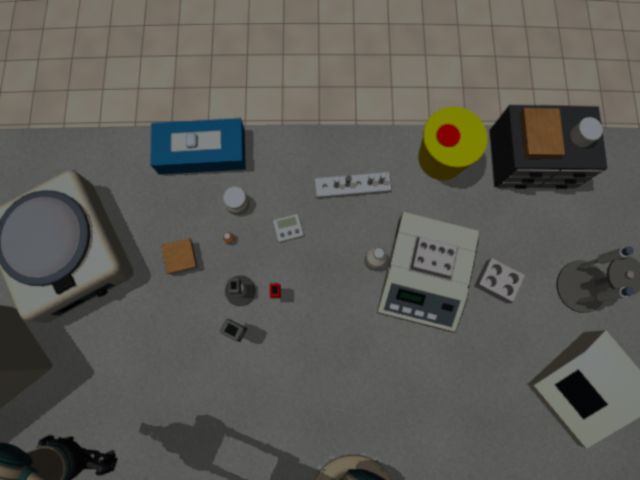

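View pics/scene0.png

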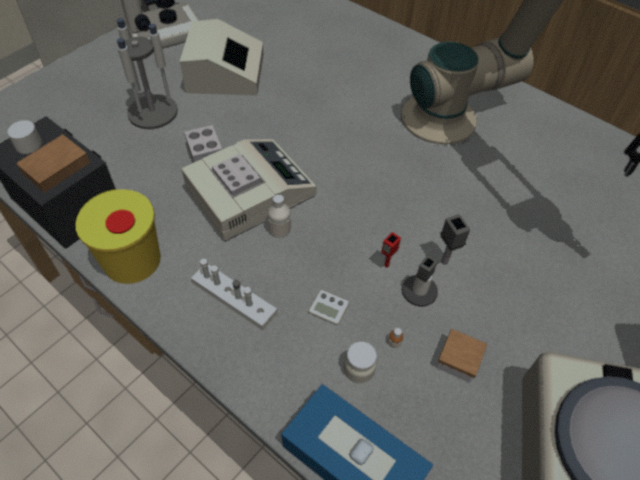

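In the top picture, three things could be taken for the thermometer:
- the grey one in the stand at (235,286)
- the red one at (275,290)
- a larger grey one at (233,329)

I choose the smaller grey one in the stand. The heater block is at (436,256) with its panel towards the robot. Next I'll aim the wrist camera.

```bash
python3 - <<'E'
from h import *
s=read_state();T=R.from_quat(s['ee_rot']).as_matrix();c=cam('wrist')
print('cam in tool',T.T@(c[2]-s['tcp_pos']),'\n',(T.T@c[3]).round(3)); print(T.round(3))
dz=np.array([0.516,0.284,.3])-s['tcp_pos']; print('to above head, tool axes',T.T@dz)
z=np.load('top0.npz');im=z['im']
cr=cv2.resize(im[210:345,205:345],None,fx=5,fy=4.4,interpolation=cv2.INTER_CUBIC)
E
```

```text
cam in tool [ 0.07936529  0.00095643 -0.1432253 ] 
 [[-0.    -0.951 -0.31 ]
 [ 1.    -0.    -0.   ]
 [ 0.    -0.31   0.951]]
[[-0.958  0.287  0.   ]
 [ 0.287  0.958  0.   ]
 [-0.     0.    -1.   ]]
to above head, tool axes [-0.41291403 -0.15500684 -0.06867785]
```

apply_moves(
  travel=[
    [-0.046,-0.0172,-0.004],
    [-0.046,-0.0172,-0.004],
    [-0.046,-0.0172,-0.004],
    [-0.046,-0.0172,-0.004],
    [-0.046,-0.0172,-0.004],
    [-0.046,-0.0172,0],
    [-0.046,-0.0172,0],
    [-0.046,-0.0172,0],
    [-0.045,-0.0172,0],
    [0,0,0],
  ],
  spin=[0,0,0,0,0,0,0,0,0,0],
  claw=1,
)

```text
time: 1.85
tcp_pos: [0.5189, 0.2819, 0.2509]
ee_rot: [0.147, 0.989, -0.0, 0.001]
wrist_force: [-0.7, 0.0, 0.0]
grip_width: 0.0855
finger_force: 0.0
```

```bash
cat > look.py <<'E'
from h import *
import sys
def look(tag,names):
    s=read_state();c=cam('wrist');im,d=read_camera('wrist')
    cv2.imwrite(f'pics/{tag}.png',im[:,:,::-1]);np.savez(f'{tag}.npz',im=im,d=d,K=c[0],D=c[1],t=c[2],R=c[3],tcp=s['tcp_pos'],q=s['ee_rot'])
    print(s['time'],s['tcp_pos'],s['ee_rot'])
    for k in names:
        for q in masks_of('wrist',k):
            v,u=np.nonzero(q['mask']&(d>0));P=pts(c,np.c_[u,v],d)
            top=P[:,2]>np.percentile(P[:,2],95)-.006
            Q=P[top];r=cv2.minAreaRect((Q[:,:2]*1000).astype(np.float32))
            print(k,round(q['confidence'],2),q['rect'],'topz',np.median(Q[:,2]).round(4),'rect mm',r)
look(sys.argv[1],sys.argv[2:])
E
python3 look.py w1 head stand
```

```text
1.85 [0.51887957 0.28192453 0.25086355] [ 1.47022969e-01  9.89132887e-01 -3.52320942e-04  5.04265845e-04]
head 0.95 [247.3, 63.5, 324.0, 129.8] topz 0.1422 rect mm ((411.7673034667969, 283.70013427734375), (47.39420700073242, 36.29197311401367), 62.29713821411133)
head 0.83 [313.2, 198.5, 347.7, 246.4] topz 0.1149 rect mm ((517.6271362304688, 285.46295166015625), (33.6715087890625, 25.993738174438477), 2.405090570449829)
head 0.65 [207.1, 214.6, 252.6, 259.0] topz 0.1019 rect mm ((507.6551208496094, 189.22622680664062), (33.62533950805664, 25.536664962768555), 1.3715556859970093)
head 0.39 [298.2, 166.6, 362.5, 231.1] topz 0.0675 rect mm ((509.06561279296875, 292.24212646484375), (39.7824592590332, 20.305490493774414), 45.39792251586914)
stand 0.62 [295.0, 166.9, 361.2, 230.9] topz 0.0644 rect mm ((507.8575439453125, 292.4304504394531), (32.761356353759766, 18.46685791015625), 50.30483627319336)
```

View pics/w1.png

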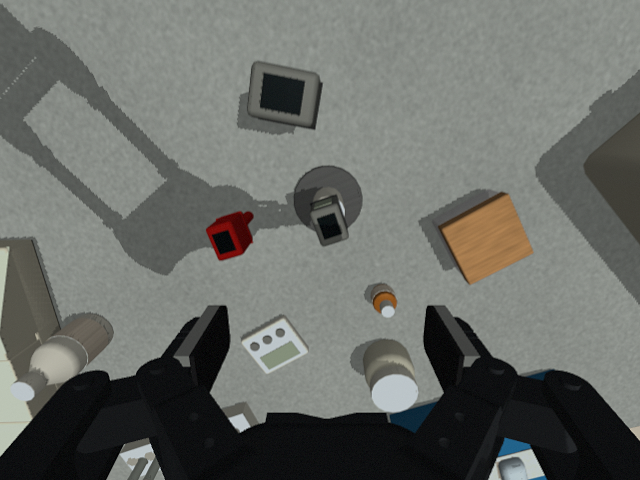

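The picture shows the grey thermometer in the stand at (329,222). The larger grey one at (284,95) and the red one at (231,235) are both free-standing. The head top is at z = 0.115, against 0.114 expected, and measures 34 x 26 mm, so the choice is confirmed.

apply_moves(
  travel=[
    [0,0,0.03],
    [0,0,0.03],
    [0.0013,0.0036,0.025],
    [0,0,0],
    [0,0,0],
  ],
  spin=[-9.5,-9.5,0,0,0],
)

```text
time: 2.62
tcp_pos: [0.5148, 0.2886, 0.1675]
ee_rot: [-0.021, 1.0, 0.0, 0.001]
wrist_force: [-0.1, -0.7, -0.7]
grip_width: 0.0851
finger_force: 0.0
```

```bash
python3 look.py w2 head stand; python3 - <<'E'
from h import *
z=np.load('w2.npz');im=z['im'][120:360,200:440,::-1]
cv2.imwrite('pics/w2c.png',cv2.resize(im,(600,600),interpolation=cv2.INTER_CUBIC))
T=R.from_quat(z['q']).as_matrix();print('tool y angle',np.degrees(np.arctan2(T[1,1],T[0,1])))
E
```

```text
2.625 [0.51477439 0.28858947 0.16749703] [-2.10145921e-02  9.99778751e-01  3.78833331e-04  8.32015291e-04]
head 0.94 [263.9, 8.0, 382.7, 140.0] topz 0.1422 rect mm ((411.47564697265625, 283.6741943359375), (47.3599739074707, 36.44749069213867), 62.52957534790039)
head 0.57 [303.4, 227.6, 342.8, 292.8] topz 0.1149 rect mm ((517.2139282226562, 285.49127197265625), (33.95036315917969, 25.572011947631836), 3.0433082580566406)
head 0.57 [152.3, 204.2, 224.0, 263.4] topz 0.1019 rect mm ((507.4886779785156, 189.16529846191406), (25.68899917602539, 33.90944290161133), 89.74031066894531)
stand 0.81 [279.6, 179.5, 366.6, 258.0] topz 0.0631 rect mm ((510.26959228515625, 284.5100402832031), (21.11261749267578, 33.28009033203125), 3.3130526542663574)
tool y angle 92.40830792036063
```

View pics/w2c.png

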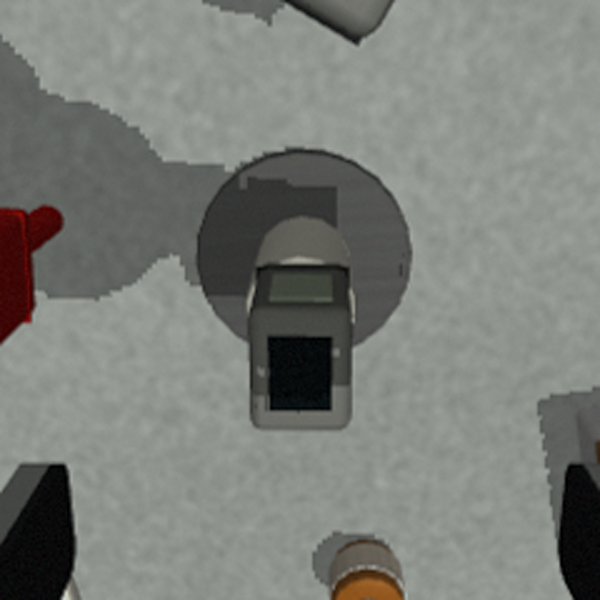

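The crop shows the head at (300,365), square to the image. It is small and grey, hanging in the white tube on its dark foot, with the fingers well clear on both sides. Both views agree on the head centre (0.517, 0.2855). I'll descend and grip.

apply_moves(
  travel=[
    [-0.0023,-0.0032,0.01],
    [0,0,0.025],
    [0,0,0.025],
    [0,0,0.02],
    [0,0,0.0125],
    [0,0,0],
    [0,0,0],
  ],
  spin=[0,0,0,0,0,0,0],
)

```text
time: 3.65
tcp_pos: [0.5178, 0.2848, 0.0745]
ee_rot: [-0.02, 1.0, 0.0, 0.001]
wrist_force: [0.1, 0.2, -0.4]
grip_width: 0.0852
finger_force: 0.0
```

apply_moves(
  travel=[
    [0,0,0],
    [0,0,0],
    [0,0,0],
    [0,0,0],
    [0,0,0],
    [0,0,0],
    [0,0,0],
    [0,0,0],
  ],
  spin=[0,0,0,0,0,0,0,0],
  claw=-1,
)

```text
time: 4.65
tcp_pos: [0.5174, 0.2847, 0.0742]
ee_rot: [-0.02, 1.0, 0.0, 0.0]
wrist_force: [-0.7, -0.7, 4.9]
grip_width: 0.0255
finger_force: 59.2
```

apply_moves(
  travel=[
    [0,0,-0.01],
    [0,0,-0.03],
    [0,0,-0.04],
    [0,0,-0.04],
    [0,0,-0.03],
    [0,0,0],
    [0,0,0],
  ],
  spin=[0,0,0,0,0,0,0],
)

```text
time: 5.52
tcp_pos: [0.5161, 0.2842, 0.2222]
ee_rot: [-0.02, 1.0, -0.001, -0.001]
wrist_force: [0.2, -1.0, -1.6]
grip_width: 0.0255
finger_force: 58.9
```

```bash
python3 - <<'E'
from h import *
for n in('top','scene'):
    z=np.load(n+'0.npz');d=z['d'];c=cam(n)
    v,u=np.nonzero((d>0));P=pts(c,np.c_[u,v],d)
    near=(abs(P[:,0]-.58)<.2)&(abs(P[:,1]+.19)<.15)
    B=P[near&(P[:,2]>.092)&(P[:,2]<.104)&(abs(P[:,0]-.6)<.08)&(abs(P[:,1]+.19)<.08)]
    Dk=P[near&(P[:,2]>.076)&(P[:,2]<.089)]
    for q in (B,Dk): print(n,len(q),np.median(q[:,2]),cv2.minAreaRect((q[:,:2]*1000).astype(np.float32)))
    for q in masks_of(n,'spare_block')[:2]: print(q['rect'],q['confidence'])
E
```

```text
top 942 0.09763788846537536 ((588.134765625, -204.1780548095703), (97.00196075439453, 77.62984466552734), 75.19371795654297)
top 4823 0.08214300451566126 ((590.5540771484375, -172.19882202148438), (260.8017272949219, 203.55288696289062), 74.8026351928711)
[475.3, 258.7, 523.4, 300.0] 0.71
[225.6, 281.6, 241.6, 293.9] 0.49
scene 917 0.09789393671531521 ((588.6231079101562, -205.79660034179688), (102.09220123291016, 78.59126281738281), 75.03762817382812)
scene 4326 0.08298807615497372 ((591.1219482421875, -175.70462036132812), (263.734619140625, 207.27139282226562), 75.3823013305664)
[185.9, 124.9, 220.2, 166.2] 0.86
```

apply_moves(
  travel=[
    [0,0,-0.015],
    [0,0,-0.015],
    [-0.0267,-0.044,0],
    [-0.0267,-0.044,0],
    [-0.0267,-0.044,0],
    [-0.0267,-0.044,0],
    [-0.0267,-0.044,0],
    [-0.0267,-0.044,0],
    [-0.0267,-0.044,0],
    [-0.0267,-0.044,0],
    [-0.0267,-0.044,0],
    [-0.0267,-0.044,0],
  ],
  spin=[8.7,8.7,0,0,0,0,0,0,0,0,0,0],
)

```text
time: 7.12
tcp_pos: [0.6604, -0.2111, 0.2517]
ee_rot: [0.131, 0.991, 0.001, -0.002]
wrist_force: [0.3, 1.2, -0.8]
grip_width: 0.0255
finger_force: 59.4
```

apply_moves(
  travel=[
    [0,0,0],
    [0,0,0],
    [0,0,0],
  ],
  spin=[0,0,0],
)

```text
time: 7.5
tcp_pos: [0.6602, -0.2082, 0.2533]
ee_rot: [0.13, 0.991, 0.0, -0.001]
wrist_force: [0.1, -0.0, -1.5]
grip_width: 0.0255
finger_force: 59.4
```

```bash
python3 look.py w3 head heater; python3 - <<'E'
from h import *
z=np.load('w3.npz');T=R.from_quat(z['q']).as_matrix();print('tool y angle',np.degrees(np.arctan2(T[1,1],T[0,1])))
E
```

```text
7.5 [ 0.66023963 -0.20820657  0.25328193] [ 1.30428516e-01  9.91457406e-01  4.52846942e-04 -6.39045916e-04]
head 0.81 [294.8, 254.0, 363.5, 397.0] topz 0.2938 rect mm ((660.101318359375, -207.16180419921875), (25.570587158203125, 34.38810729980469), 74.97872924804688)
heater 0.81 [186.2, 0.0, 434.0, 250.7] topz 0.0987 rect mm ((588.45751953125, -205.13546752929688), (95.23851013183594, 76.01360321044922), 75.07817077636719)
heater 0.45 [611.2, 114.8, 640.0, 176.1] topz 0.0141 rect mm ((688.2860107421875, 130.32565307617188), (64.2819595336914, 20.7252254486084), 0.32650360465049744)
tool y angle 75.01125579177518
```

View pics/w3.png

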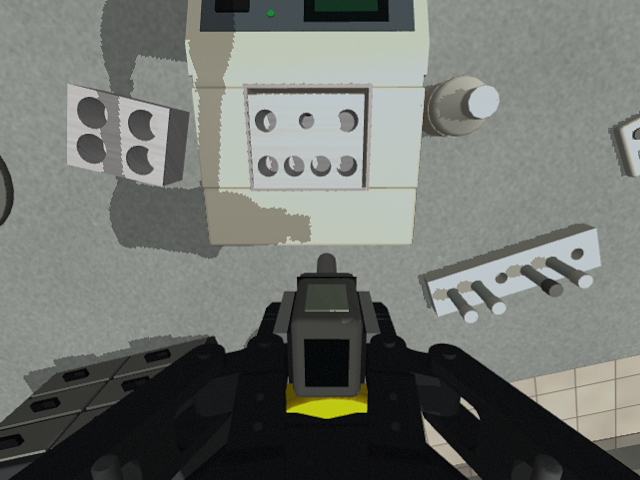

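```bash
cat > well.py <<'E'
from h import *
import sys
def run(tag,seed,ztop=.0985,win=20):
    z=np.load(tag+'.npz');c=(z['K'],z['D'],z['t'],z['R']);d=z['d'];im=z['im']
    us,vs=np.meshgrid(np.arange(seed[0]-win,seed[0]+win+1),np.arange(seed[1]-win,seed[1]+win+1))
    uv=np.c_[us.ravel(),vs.ravel()];P=pts(c,uv,d);Q=atz(c,uv,ztop)
    deep=((P[:,2]<ztop-.004)).reshape(us.shape).astype(np.uint8)
    n,l,st,ce=cv2.connectedComponentsWithStats(deep)
    for i in range(1,n):
        if st[i,4]<30: continue
        q=Q[(l==i).ravel()];print('hole',ce[i]+np.array(seed)-win,st[i,4],'ext',(q.max(0)-q.min(0)).round(4),q.mean(0).round(4),'mid',((q.max(0)+q.min(0))/2).round(4))
    print('plane z',np.median(P[(deep==0).ravel(),2]))
    T=R.from_quat(z['q']).as_matrix();return z,c,T
if __name__=='__main__':
    z,c,T=run('w3',(306,121))
    for s in[(264,121),(347,121),(267,166),(293,166),(320,166),(346,166)]: run('w3',s,win=13)
    # stem near tip
    d=z['d'];us,vs=np.meshgrid(np.arange(310,345),np.arange(250,276));uv=np.c_[us.ravel(),vs.ravel()];P=pts(c,uv,d)
    ok=(P[:,2]>.16)&(P[:,2]<.245);L=(P[ok]-z['tcp'])@T
    for r in range(250,276,3):
        k=uv[ok][:,1]==r
        if k.any(): print(r,uv[ok][k][[0,-1],0],'tool y',L[k][:,1].min().round(4),L[k][:,1].max().round(4),'x min/max',L[k][:,0].min().round(4),L[k][:,0].max().round(4),'z',L[k][:,2].min().round(4),L[k][:,2].max().round(4))
E
python3 well.py
```

```text
hole [306.48717949 120.8       ] 195 ext [0.0124 0.0123 0.    ] [ 0.5711 -0.2003  0.0985] mid [ 0.5711 -0.2003  0.0985]
plane z 0.09875482041582506
hole [265.82739726 120.85479452] 365 ext [0.0173 0.0168 0.    ] [ 0.5624 -0.2329  0.0985] mid [ 0.5624 -0.233   0.0985]
plane z 0.09873444327724865
hole [346.97866667 120.712     ] 375 ext [0.0175 0.0174 0.    ] [ 0.5797 -0.1678  0.0985] mid [ 0.5797 -0.1678  0.0985]
plane z 0.0987606537787592
hole [268.26086957 166.05900621] 322 ext [0.0175 0.0166 0.    ] [ 0.5979 -0.2424  0.0985] mid [ 0.5979 -0.2423  0.0985]
plane z 0.09867298405955349
hole [294.10365854 165.89634146] 328 ext [0.0173 0.0171 0.    ] [ 0.6036 -0.2208  0.0985] mid [ 0.6036 -0.2208  0.0985]
plane z 0.09868363511581141
hole [320.53939394 165.82727273] 330 ext [0.0172 0.0172 0.    ] [ 0.6094 -0.1987  0.0985] mid [ 0.6095 -0.1988  0.0985]
plane z 0.0987946882852957
hole [346.41411043 165.79141104] 326 ext [0.0173 0.0173 0.    ] [ 0.6152 -0.1771  0.0985] mid [ 0.6153 -0.1772  0.0985]
plane z 0.09876149615292018
253 [325 328] tool y 0.0001 0.002 x min/max 0.0052 0.0058 z 0.0597 0.0613
256 [320 333] tool y -0.0031 0.0052 x min/max 0.0037 0.006 z 0.0536 0.0596
259 [318 335] tool y -0.0044 0.0065 x min/max 0.002 0.0058 z 0.0489 0.0589
262 [318 335] tool y -0.0042 0.0063 x min/max 0.0022 0.0059 z 0.0436 0.0532
265 [317 335] tool y -0.0048 0.0062 x min/max 0.0014 0.0057 z 0.0394 0.0502
268 [317 336] tool y -0.0046 0.0067 x min/max 0.0016 0.0059 z 0.0343 0.0448
271 [317 336] tool y -0.0045 0.0066 x min/max 0.0014 0.0059 z 0.0299 0.0408
```

The wrist view shows the heater block with the thermometer well at (306,121), between two large wells, and the held stem's tip at (326,258). The hole measures 12.4 mm across, matching 13 mm, and the block top is at 0.0987. I'll move above the well and look again close up.

apply_moves(
  travel=[
    [0.0221,-0.0041,0],
    [0.0221,-0.0041,0],
    [0.022,-0.0041,0],
    [0.022,-0.0042,0.01],
    [0,0,0.03],
    [0,0,0.03],
    [0,0,0.011],
    [0,0,0],
    [0,0,0],
  ],
  spin=[0,0,0,0,0,0,0,0,0],
)

```text
time: 8.78
tcp_pos: [0.5722, -0.2029, 0.1742]
ee_rot: [0.131, 0.991, -0.0, 0.001]
wrist_force: [0.3, 0.3, -1.9]
grip_width: 0.0255
finger_force: 59.4
```

```bash
python3 look.py w4 head; python3 - <<'E'
from h import *
z=np.load('w4.npz');im=z['im'][150:350,220:420,::-1]
cv2.imwrite('pics/w4c.png',cv2.resize(im,(600,600),interpolation=cv2.INTER_NEAREST))
E
```

```text
8.775 [ 0.57215487 -0.20293718  0.17415939] [ 1.30904086e-01  9.91394150e-01 -3.87780487e-04  1.26844811e-03]
head 0.58 [294.1, 255.0, 362.9, 399.8] topz 0.2147 rect mm ((571.9396362304688, -201.81356811523438), (25.54759407043457, 34.321502685546875), 75.0870590209961)
```

View pics/w4c.png

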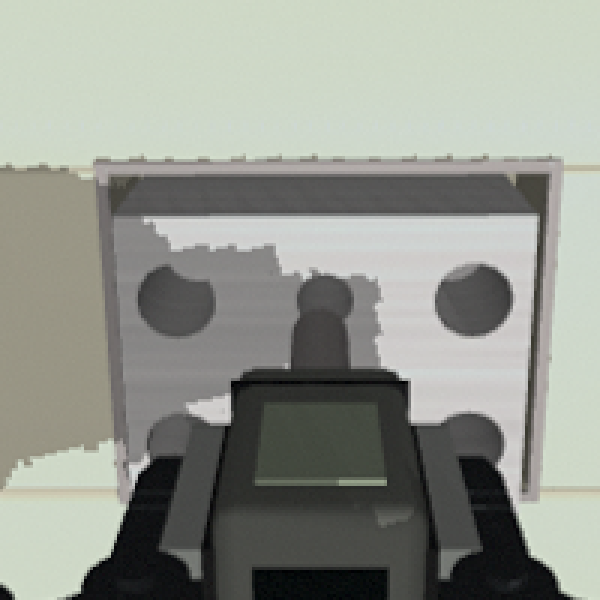

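The close crop shows the well at (326,300), just ahead of the stem tip at (320,315). The tip sits slightly left of the well, so I'll measure the residual.

```bash
python3 - <<'E'
from well import *
z,c,T=run('w4',(278,250),.0987)
run('w4',(378,250),.0987); run('w4',(328,246),.0987,12)
d=z['d'];us,vs=np.meshgrid(np.arange(305,355),np.arange(236,280));uv=np.c_[us.ravel(),vs.ravel()];P=pts(c,uv,d);L=(P-z['tcp'])@T
ok=(L[:,2]>.03)&(L[:,2]<.064)&(abs(L[:,0])<.009)&(abs(L[:,1])<.009);L=L[ok]
for a in np.arange(.034,.062,.004):
    q=L[abs(L[:,2]-a)<.002]
    if len(q): 
        r=np.c_[2*q[:,:2],np.ones(len(q))];s=np.linalg.lstsq(r,(q[:,:2]**2).sum(1),rcond=None)[0];print('stem z',a.round(3),s[:2].round(4),'r',np.sqrt(s[2]+s[0]**2+s[1]**2).round(4),'y mid',((q[:,1].max()+q[:,1].min())/2).round(4),'xmax',q[:,0].max().round(4))
print('tcp',z['tcp']); 
w=np.array([.5711,-.2003,.0987]);print('w3 well in tool',(w-z['tcp'])@T)
E
```

```text
hole [278.80272109 249.25396825] 441 ext [0.0162 0.0168 0.    ] [ 0.5614 -0.2328  0.0987] mid [ 0.5614 -0.2329  0.0987]
hole [258.42 257.96] 50 ext [0.0213 0.0071 0.    ] [ 0.5639 -0.2484  0.0987] mid [ 0.562  -0.248   0.0987]
plane z 0.09879727143505328
hole [377.2234763  248.91422122] 443 ext [0.016  0.0173 0.    ] [ 0.5787 -0.1677  0.0987] mid [ 0.5788 -0.1678  0.0987]
hole [397.66666667 258.        ] 45 ext [0.021  0.0048 0.    ] [ 0.5889 -0.1554  0.0987] mid [ 0.5873 -0.1552  0.0987]
plane z 0.09877181520844136
hole [328.24468085 248.17553191] 188 ext [0.0105 0.0123 0.    ] [ 0.5695 -0.1999  0.0987] mid [ 0.5699 -0.2002  0.0987]
plane z 0.09889327304490997
stem z 0.034 [0.0003 0.001 ] r 0.0054 y mid 0.0011 xmax 0.0062
stem z 0.038 [-0.0002  0.0009] r 0.0059 y mid 0.0011 xmax 0.0058
stem z 0.042 [-0.0001  0.001 ] r 0.0059 y mid 0.001 xmax 0.0061
stem z 0.046 [-0.0001  0.001 ] r 0.0058 y mid 0.001 xmax 0.0063
stem z 0.05 [-0.0002  0.0009] r 0.0059 y mid 0.001 xmax 0.006
stem z 0.054 [-0.0002  0.001 ] r 0.0059 y mid 0.001 xmax 0.006
stem z 0.058 [-0.0002  0.0011] r 0.0059 y mid 0.0008 xmax 0.0058
tcp [ 0.57215487 -0.20293718  0.17415939]
w3 well in tool [0.00190065 0.00230596 0.07545367]
```

apply_moves(
  travel=[
    [0.0021,0.0012,0],
    [0,0,0.006],
    [0,0,0.004],
    [0,0,0],
    [0,0,0],
    [0,0,0],
  ],
  spin=[0,0,0,0,0,0],
)

```text
time: 9.62
tcp_pos: [0.5696, -0.201, 0.1629]
ee_rot: [0.131, 0.991, 0.0, 0.0]
wrist_force: [0.0, -0.2, -1.3]
grip_width: 0.0253
finger_force: 59.4
```

```bash
cat > err.py <<'E'
from h import *
s=read_state();T=R.from_quat(s['ee_rot']).as_matrix()
tip=s['tcp_pos']+T@[-.0001,.001,.061]
print('tip',tip.round(4),'well-tip tool',(T.T@(np.array([.5708,-.2003,.0987])-tip)).round(4),'F tool',(T.T@s['wrist_force']).round(2),'M',(T.T@s['ft_torque']).round(3),s['time'])
E
python3 err.py
```

```text
tip [ 0.57   -0.2001  0.1019] well-tip tool [-0.0009 -0.      0.0032] F tool [-0.09 -0.21  1.26] M [-0.007  0.004  0.019] 9.625
```

apply_moves(
  travel=[
    [-0.0008,0,0],
    [0,0,0.0015],
    [0,0,0.001],
    [0,0,0.001],
    [0,0,0.001],
    [0,0,0],
  ],
  spin=[0,0,0,0,0,0],
)

```text
time: 10.38
tcp_pos: [0.5702, -0.2011, 0.1582]
ee_rot: [0.131, 0.991, 0.0, -0.0]
wrist_force: [0.9, 0.3, -1.4]
grip_width: 0.0255
finger_force: 59.4
```

```bash
python3 err.py
```

```text
tip [ 0.5705 -0.2002  0.0972] well-tip tool [-0.0003 -0.     -0.0015] F tool [-0.83  0.51  1.41] M [-0.003 -0.025  0.01 ] 10.375
```

apply_moves(
  travel=[
    [0,0,0.0015],
    [0,0,0.0015],
    [0,0,0.0015],
    [0,0,0],
  ],
  spin=[0,0,0,0],
)

```text
time: 10.88
tcp_pos: [0.5701, -0.2011, 0.1536]
ee_rot: [0.131, 0.991, 0.0, -0.0]
wrist_force: [0.1, -0.6, -1.3]
grip_width: 0.0252
finger_force: 59.4
```

```bash
python3 err.py
```

```text
tip [ 0.5705 -0.2002  0.0926] well-tip tool [-0.0003 -0.     -0.0061] F tool [-0.21 -0.6   1.29] M [0.028 0.043 0.056] 10.875
```

The stem is in the hole with no force on it. I'll continue down gently towards the ball.

apply_moves(
  travel=[
    [0,0,0.0025],
    [0,0,0.0025],
    [0,0,0.0025],
    [0,0,0.0015],
    [0,0,0],
  ],
  spin=[0,0,0,0,0],
)

```text
time: 11.5
tcp_pos: [0.5701, -0.2011, 0.1446]
ee_rot: [0.131, 0.991, 0.0, -0.0]
wrist_force: [0.3, -0.5, -2.6]
grip_width: 0.0251
finger_force: 59.4
```

```bash
python3 err.py
```

```text
tip [ 0.5705 -0.2002  0.0836] well-tip tool [-0.0003 -0.     -0.0151] F tool [-0.43 -0.42  2.57] M [ 0.052 -0.006  0.061] 11.5
```

apply_moves(
  travel=[
    [0,0,0.0015],
    [0,0,0.0015],
    [0,0,0.001],
    [0,0,0.001],
    [0,0,0.001],
    [0,0,0],
  ],
  spin=[0,0,0,0,0,0],
)

```text
time: 12.25
tcp_pos: [0.5706, -0.2013, 0.1389]
ee_rot: [0.131, 0.991, -0.0, 0.0]
wrist_force: [2.0, -0.4, -1.1]
grip_width: 0.0255
finger_force: 59.4
```

```bash
python3 err.py
```

```text
tip [ 0.571  -0.2004  0.0779] well-tip tool [ 0.0002  0.     -0.0208] F tool [-2.09  0.11  1.1 ] M [-0.035 -0.174  0.028] 12.25
```

apply_moves(
  travel=[
    [0,0,0.001],
    [0,0,0.001],
    [0,0,0.001],
    [0,0,0],
  ],
  spin=[0,0,0,0],
)

```text
time: 12.75
tcp_pos: [0.5706, -0.2014, 0.1365]
ee_rot: [0.131, 0.991, -0.0, 0.001]
wrist_force: [-0.1, -0.0, 5.7]
grip_width: 0.0253
finger_force: 60.2
```

```bash
python3 err.py
```

```text
tip [ 0.5711 -0.2005  0.0755] well-tip tool [ 0.0003  0.0001 -0.0232] F tool [ 0.06 -0.06 -5.72] M [ 0.025 -0.065 -0.006] 12.75
```

Contact with the ball gives about 7 N, which is as expected. I'll continue slowly.

apply_moves(
  travel=[
    [0,0,0.001],
    [0,0,0.001],
    [0,0,0.001],
    [0,0,0],
  ],
  spin=[0,0,0,0],
)

```text
time: 13.25
tcp_pos: [0.5706, -0.2014, 0.1331]
ee_rot: [0.131, 0.991, -0.0, 0.001]
wrist_force: [0.3, -0.5, 4.2]
grip_width: 0.0252
finger_force: 60.3
```

```bash
python3 err.py
```

```text
tip [ 0.571  -0.2004  0.0721] well-tip tool [ 0.0002  0.0001 -0.0266] F tool [-0.45 -0.45 -4.17] M [ 0.008 -0.183  0.   ] 13.25
```

apply_moves(
  travel=[
    [0,0,0.0015],
    [0,0,0.0015],
    [0,0,0.0015],
    [0,0,0.0015],
    [0,0,0.0015],
    [0,0,0.0015],
    [0,0,0],
  ],
  spin=[0,0,0,0,0,0,0],
)

```text
time: 14.12
tcp_pos: [0.5705, -0.2013, 0.1233]
ee_rot: [0.131, 0.991, -0.0, 0.0]
wrist_force: [2.4, -0.3, 0.9]
grip_width: 0.0254
finger_force: 60.0
```

```bash
python3 err.py
```

```text
tip [ 0.5709 -0.2004  0.0623] well-tip tool [ 0.0001  0.     -0.0364] F tool [-2.38  0.35 -0.89] M [ 0.099 -0.606 -0.005] 14.125
```

apply_moves(
  travel=[
    [-0.0003,0,0.001],
    [0,0,0.001],
    [0,0,0.001],
    [0,0,0.001],
    [0,0,0],
  ],
  spin=[0,0,0,0,0],
)

```text
time: 14.75
tcp_pos: [0.5706, -0.2013, 0.1194]
ee_rot: [0.131, 0.991, 0.0, 0.0]
wrist_force: [1.6, -0.6, 2.1]
grip_width: 0.0257
finger_force: 60.0
```

```bash
python3 err.py
```

```text
tip [ 0.571  -0.2003  0.0584] well-tip tool [ 0.0002  0.     -0.0403] F tool [-1.72 -0.12 -2.08] M [ 0.148 -0.486  0.022] 14.75
```

apply_moves(
  travel=[
    [0,0,0.0008],
    [0,0,0.0008],
    [0,0,0],
  ],
  spin=[0,0,0],
)

```text
time: 15.12
tcp_pos: [0.5706, -0.2013, 0.118]
ee_rot: [0.131, 0.991, 0.0, 0.0]
wrist_force: [1.8, -1.9, 3.5]
grip_width: 0.0257
finger_force: 60.2
```

```bash
python3 err.py
```

```text
tip [ 0.5709 -0.2004  0.057 ] well-tip tool [ 0.0001  0.     -0.0417] F tool [-2.27 -1.39 -3.49] M [ 0.105 -0.403 -0.053] 15.125
```

apply_moves(
  travel=[
    [0,0,0.0006],
    [0,0,0.0006],
    [0,0,0],
  ],
  spin=[0,0,0],
)

```text
time: 15.5
tcp_pos: [0.5706, -0.2013, 0.117]
ee_rot: [0.131, 0.991, -0.0, 0.0]
wrist_force: [1.6, -0.6, 4.7]
grip_width: 0.0256
finger_force: 60.1
```

```bash
python3 err.py
```

```text
tip [ 0.5709 -0.2003  0.056 ] well-tip tool [ 0.0001  0.     -0.0427] F tool [-1.74 -0.13 -4.69] M [ 0.157 -0.429  0.038] 15.5
```

apply_moves(
  travel=[
    [0,0,0.0006],
    [0,0,0.0006],
    [0,0,0],
  ],
  spin=[0,0,0],
)

```text
time: 15.88
tcp_pos: [0.5706, -0.2013, 0.1169]
ee_rot: [0.131, 0.991, -0.0, 0.0]
wrist_force: [-0.2, -0.6, 9.0]
grip_width: 0.0253
finger_force: 60.9
```

```bash
python3 err.py
```

```text
tip [ 0.571  -0.2004  0.0559] well-tip tool [ 0.0002  0.     -0.0428] F tool [-0.02 -0.66 -8.98] M [ 0.053 -0.112  0.001] 15.875
```

The stem is on the bottom: z has stalled at 42.8 mm depth and the force is rising. I'll release and retreat upward.

apply_moves(
  travel=[
    [0,0,0],
    [0,0,0],
    [0,0,0],
    [0,0,0],
    [0,0,0],
    [0,0,0],
  ],
  spin=[0,0,0,0,0,0],
  claw=1,
)

```text
time: 16.62
tcp_pos: [0.5705, -0.2012, 0.1157]
ee_rot: [0.131, 0.991, 0.0, -0.0]
wrist_force: [-0.1, 1.3, 0.7]
grip_width: 0.0856
finger_force: 0.0
```

apply_moves(
  travel=[
    [0,0,-0.01],
    [0,0,-0.02],
    [0,0,-0.03],
    [0,0,-0.04],
    [0,0,-0.03],
    [0,0,0],
    [0,0,0],
  ],
  spin=[0,0,0,0,0,0,0],
)

```text
time: 17.5
tcp_pos: [0.57, -0.201, 0.2453]
ee_rot: [0.131, 0.991, 0.0, -0.0]
wrist_force: [-1.2, -0.2, -0.6]
grip_width: 0.0851
finger_force: 0.0
```

```bash
python3 look.py w5 head; python3 err.py
```

```text
17.5 [ 0.57002427 -0.2010093   0.24530234] [ 1.31056645e-01  9.91374760e-01  1.92648374e-04 -4.50870746e-04]
head 0.77 [310.2, 211.9, 345.0, 272.4] topz 0.1578 rect mm ((570.9259033203125, -200.36087036132812), (26.02712059020996, 34.12453079223633), 75.6269302368164)
head 0.22 [436.5, 172.2, 507.7, 234.0] topz 0.1155 rect mm ((593.4337768554688, -64.10237121582031), (23.108966827392578, 23.8099308013916), 4.135822296142578)
tip [ 0.5699 -0.1999  0.1834] well-tip tool [-0.0012 -0.0002  0.0847] F tool [0.27 0.14 0.29] M [-0.008 -0.034  0.033] 17.6
```

View pics/w5.png

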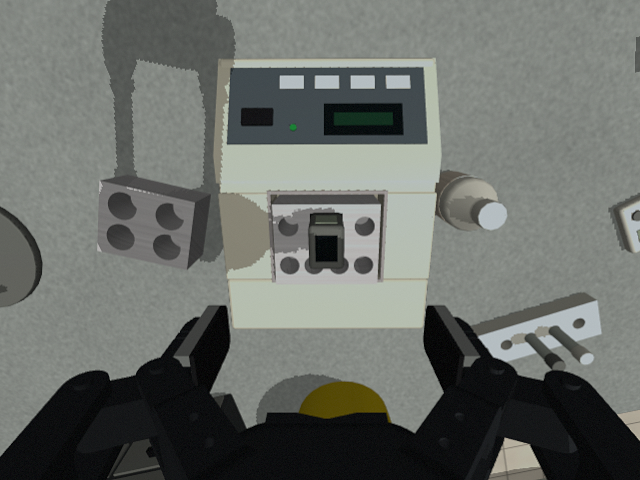

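The thermometer stands upright in the well at (326,240). Its head top is at 0.1578, against 0.1577 expected when home, and the gripper is clear.

```bash
python3 -c "from bench import *;print(job_done())"
```

```text
the job is handed in; nothing more can be done
None
```

The thermometer's stem stands on the bottom of the heater's well, let go and upright, with its head top at 0.1578 m against 0.1577 m expected. The push peaked at about 10 N in the readings, the gripper touched nothing else I could see, and the job was handed in at about 18 s; no verdict came back.

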